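Pull the push-on cap off a dishwasher wash arm

TASK

Take the steel puller by its upright black grip, slide its fork under the orange cap on the wash arm until its slot can be felt pressing lightly against the brass collar at the foot of the cap's post, and then pull straight up until the cap pops off. Stand the puller upright in the green tray with the cap still sitting on its fork, and let go. Use only the puller on the cap (no fingers on it), force nothing, do not touch the blue caps and leave everything else where it is.

Things in the scene. Friction and masses are not known exactly. Their poses are not given: they have to be found in the camera images.
- puller: Steel puller with a red fork, 59 x 46 x 106 mm, 0.18 kg, standing upright on its flat fork. Origin: underside of the fork, below the middle of the grip; +x is the way the prongs point, z up. Fork plate 4 mm thick, x = -35 to 24, y = -23 to 23. A 24 mm wide riser at x = -35 to -25 carries an arched bar, 50 to 58 mm up, that clears the cap; the grip stands on the bar.
- puller_grip (a point): Middle of the puller's upright black grip, 83 mm above the fork's underside. The grip measures 26 mm (puller x) by 18 mm (puller y), from 58 to 106 mm up, centred over the puller's origin; pinch its 18 mm from above.
- puller_slot (a point): Flat closed end of the fork's slot (puller x = -12 mm), half-way up the plate: it meets the collar when the fork is home. The slot is 28 mm wide and open to +x, between two prongs 9 mm wide.
- puller_toes (a point): Point midway between the two upturned toes at the prong ends, on their inner faces (puller x = 19.5 mm; toes reach to 24) and at their tops, 8 mm above the fork's underside. With the fork home and raised they stand in front of the cap's rim and keep the cap from sliding off.
- cap: Orange push-on cap, 41 mm across, 24 high, 60 g; origin at the centre of its underside (the rim), z up. A 13 mm high open gap separates its rim from the deck below. The pull it takes grows over the first 5 mm of rise to about 5 to 13 N, then the cap pops; after 20 mm of rise it is free. With the fork well short of home the toes lift under the rim and the cap comes off askew.
- post: Rigid steel post under the orange cap, 31 mm high; origin on its axis at deck height, axes parallel to the wash arm's. Round its foot sits a fixed brass collar, 24 mm across, 9 high. The collar is eccentric: up to 3.5 mm off the axis along x, either way, which this pose does not tell; feel for it. Pushing 1 mm too far makes about 6 N.
- wash_arm: Fixed stainless wash arm on a black cradle, 72 mm (x) by 300 mm (y), flat deck on top 50 mm above its origin (underside centre, on the worktop). Three cap stations lie on its centre line at y = -80, 0 and 80 mm. Both long sides are open for the fork to come in along the arm's x.
- blue_cap_a: Fixed blue cap on its post at another station, 41 mm across, top 37 mm above the deck. Origin on its axis at deck height.
- blue_cap_b: The other fixed blue cap, same size. Origin on its axis at deck height.
- tray: Fixed open green tray, 150 (x) by 170 (y) by 32 mm high, walls and floor 5 mm thick; origin at the centre of its underside.
- bowl_a: Bystander: blue bowl, 124 mm wide, 60 high; origin at its underside
- bowl_b: Bystander: second blue bowl, 124 mm wide, 60 high; origin at its underside
- tumbler: Bystander: glass tumbler, 68 mm wide, 120 high; origin at its underside
- mug: Bystander: white mug, 80 mm wide, 85 high; origin at its underside
- brush: Bystander: wooden-handled brush lying flat; origin under its middle
- soap: Bystander: bottle with red top, 64 mm wide, 170 high; origin at its underside
- jet: Bystander: small brass spray jet, 24 mm wide, 30 high; origin at its underside
Mind the look-alikes: they are no part of the job. Leave any pink look-alike of the puller alone.

How it is judged:
By the outcome, as a careful person would: the job done as asked, in the order asked, and still so for the second after the job is handed in, with the robot touching nothing.
It also fails if it takes over 72 s, if anything falls off the work surface, if the arm or the gripper's body presses on something with over 40 N, if the wrist force passes 120 N, or if a joint passes its speed limit or range.

ROBOT

A 6-joint arm with a two-finger parallel gripper is mounted at the origin on the work surface. World frame = base frame: x ahead of the robot, y to its left, z up, the work surface at z = 0. Lengths are in m, angles in degrees, forces in N, time in s.
With the tool pointing down it reaches from about 0.325 to 0.85 m from the base axis. Payload 15.5 kg.
Tool frame: the origin (TCP) lies between the finger pads; the fingertips stand 17 mm ahead of it and the grasp point (between the pads) lies 2 mm behind it; z points along the fingers, y is the direction in which the jaws open and shut (so a half turn about z gives the same grasp; the last joint's range is limited). The gripper opens to 91 mm and grips with 3 to 60 N. Pads are 32 mm wide; open, the fingers measure 118 mm over their backs; the gripper's body (76 mm by 178 mm) begins 60 mm behind the grasp point.
Start: joints at [-73.482, 28.281, 77.091, -0, 74.628, -5.472], TCP at [0.234, -0.58, 0.231] pointing down, gripper open.
Joint ranges: [-166.48, 166.48], [-47.26, 123.95], [12.59, 153.08], [-70.14, 250.14], [6.76, 159.57], [-176.63, 176.63]. Speed limits (degrees/s): [108.29, 108.29, 147.25, 172.46, 172.46, 172.46].

INTERFACE

Orientations are given as [roll, pitch, yaw] about the fixed x, y, z axes, in that order (R = Rz(yaw) Ry(pitch) Rx(roll)).
In Python, from rig import state, snapshot, finish_job gives the robot as it stands. The module is installed in compiled form; this text tells all that it offers.
- The arm moves only by the tool move_arm, never from a script. Its arguments are lists of equal length, an entry for each row: "translation": the shift along the tool's x, y, z in m, a list of three; "angular": the turn, a rotation vector about the tool's x, y, z in rad, a list of three; "grip": the finger opening in m, from 0 to 0.0912. In form: {"translation": [[tx, ty, tz], ...], "angular": [[wx, wy, wz], ...], "grip": [grip, ...]}. A call has 1 to 8 rows; each row is the pose to reach, as a shift and turn from the pose commanded when the call began, along the tool's axes at that moment; what a row does not reach only later rows make up. A row lasts 1/10 s, in which the tool goes at most 50 mm and 8.59 degrees, less where a joint would pass 70% of its speed; a pose out of reach is approached as far as the arm can. A call with a gripper value outside its range is refused whole. The fingers move at their own pace and stop on an object; "squeeze" is the grip in N (left out, the last holds). Time passes only in rows, so rows that repeat a pose let the fingers close. It gives the time, the measured TCP pose, the force and the opening at its end, in the units of the state.
- state(): the state, without advancing time (a new reading comes with each control period).
- snapshot(name): name is "scene" or "top" or "wrist"; returns a dict with "img" (420x560x3 uint8, red, green, blue), "fx", "fy", "cx", "cy" (pixels), "dist" ([k1, k2, p1, p2, k3] as OpenCV has them; the pictures are not rectified), "origin" and "orientation" of the camera in the world; the wrist camera has in their place "T_tool_cam" (4x4, takes a point from camera to tool coordinates, whose origin is the TCP and whose axes are the flange's). Camera axes: x right, y down, z forward; pixel columns grow to the right and rows downward; lengths in m; the calibration is good to about 2 mm. A picture is of the moment at which its call begins: read the wrist's pose just before it. There is no depth.
- finish_job(): hands the job in, once; it reports no verdict.
The state is a dict: "time": time; "joint_pos": joint angles; "qd": joint speeds; "joint_torque": joint torques, N m; "eef_pos": TCP position; "ee_rot": TCP orientation; "ft_force": force on the tool from outside, world axes, zero at the start; "moment": the same for the moment, N m; "finger_gap": opening from 0.0 (shut) to 1.0 (fully open).
Only numpy, scipy, OpenCV 4.12 (cv2) and the standard library are available. Lean on these libraries where they do the work, as an engineer would, in place of code of your own. Each camera call takes 0.05 s, during which the arm holds its last target.

## Working session

There is one attempt and no reset: what is moved stays moved. The work goes in short steps, Python scripts to look and compute and a tool call to move; the robot and the scene stay as the last step left them, time stands still between calls to the robot, and variables do not carry over. Pictures are saved under pics/ and viewed, and the job is handed in when it is done.

Besides the shell and the picture viewer there is one more tool, called after ">>>" as name(argument=value, ...) on one line, values as JSON. move_arm: Moves the arm, as the interface text tells. Its arguments: {"type":"object","properties":{"translation":{"type":"array"},"angular":{"type":"array"},"grip":{"type":"array"},"squeeze":{"type":"number"}},"required":["translation","angular","grip"]}

```bash
mkdir -p pics
cat > h.py <<'E'
import numpy as np,cv2
from rig import state,snapshot
from scipy.spatial.transform import Rotation as R
def save(n,s,crop=None,k=1):
    im=s["img"][:,:,::-1]
    if crop: x0,y0,x1,y1=crop; im=im[y0:y1,x0:x1]
    cv2.imwrite("pics/"+n,cv2.resize(im,None,fx=k,fy=k,interpolation=cv2.INTER_CUBIC))
E
python3 - <<'E'
from h import *
import pickle
print(state())
for n in("scene","top","wrist"):
    s=snapshot(n);save(n+"0.png",s);pickle.dump(s,open(n+"0.pkl","wb"))
    print({k:v for k,v in s.items() if k!="img"})
E
```

```text
{'time': 0.0, 'joint_pos': array([-7.34836271e+01,  2.83138680e+01,  7.71275983e+01,  2.55950275e-03,
        7.46264213e+01, -5.47081294e+00]), 'qd': array([-0.10487243,  0.01878823, -0.07331698,  0.02281319,  0.06341445,
       -0.06953059]), 'joint_torque': array([-2.95586669e-04, -8.78831220e+01, -3.81863236e+01,  7.07231322e-02,
        5.32570900e-02, -1.27552757e-04]), 'eef_pos': array([ 0.23392529, -0.57919422,  0.23034651]), 'ee_rot': array([-1.79932657e+02, -8.92818092e-03,  2.19865006e+01]), 'ft_force': array([-0.88168408, -0.41573384,  0.27587781]), 'moment': array([ 0.00276536,  0.05402991, -0.07143669]), 'finger_gap': 0.9996792063136731}
{'fx': 435.7083736129482, 'fy': 435.7083736129482, 'cx': 272.0190218849435, 'cy': 212.30619479763632, 'dist': array([-0.13039833,  0.        ,  0.        ,  0.        ,  0.        ]), 'origin': array([ 1.24370655, -0.18608722,  0.72857177]), 'orientation': array([-1.32484531e+02, -4.47835430e-02,  8.35272719e+01])}
{'fx': 431.5953496264592, 'fy': 431.5953496264592, 'cx': 281.68920725835756, 'cy': 212.37641982298146, 'dist': array([-0.03776798,  0.        ,  0.        ,  0.        ,  0.        ]), 'origin': array([ 0.52934268, -0.11186147,  1.11365303]), 'orientation': array([-178.62008265,    0.80971687,  -89.35566982])}
{'fx': 309.9545551106543, 'fy': 309.9545551106543, 'cx': 277.3218340675546, 'cy': 212.37992078170163, 'dist': array([0.01296365, 0.        , 0.        , 0.        , 0.        ]), 'T_tool_cam': array([[-1.01507770e-03, -9.71620607e-01, -2.36542523e-01,
         6.65811882e-02],
       [ 9.99999084e-01, -1.19793482e-03,  6.29321915e-04,
         6.04228545e-04],
       [-8.94824667e-04, -2.36541668e-01,  9.71620934e-01,
        -1.52935421e-01],
       [ 0.00000000e+00,  0.00000000e+00,  0.00000000e+00,
         1.00000000e+00]])}
```

View pics/scene0.png

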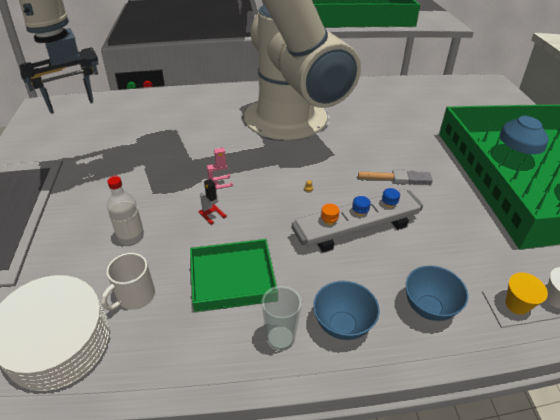

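View pics/top0.png

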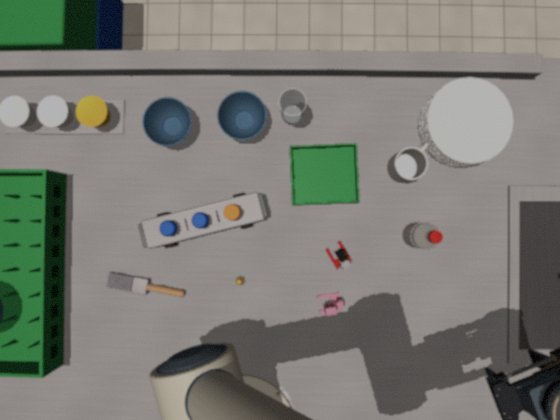

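View pics/wrist0.png

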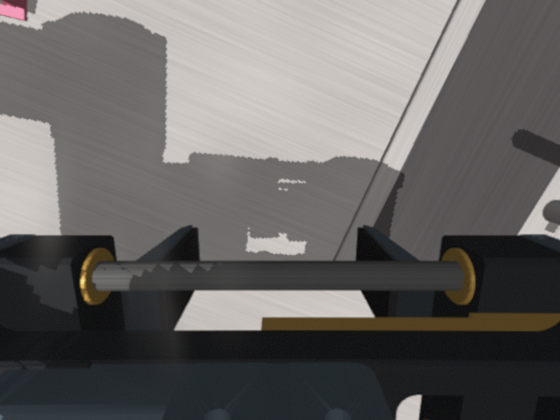

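Candidates for the puller: red fork with a black grip at top (340,255) / scene (210,195), and the pink look-alike at top (332,303) / scene (220,165). I choose the red/black one. The orange cap is at top (232,212); the blue caps are at (200,220) and (168,229). The yellow cup at (92,112) is not it.

Run:
```python
from h import *
import pickle
t=pickle.load(open("top0.pkl","rb"));s=pickle.load(open("scene0.pkl","rb"))
a=cv2.resize(t["img"][230:330,290:390],(600,600),interpolation=cv2.INTER_CUBIC)
cv2.imwrite("pics/cropt.png",a[:,:,::-1])
save("crops.png",s,(180,140,260,230),6)
save("cropw.png",t,(130,180,280,255),5)
```

```text
(no output)
```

View pics/cropt.png

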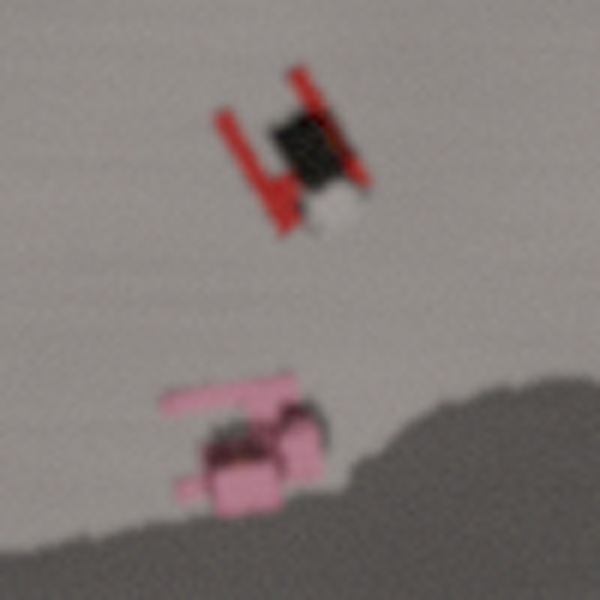

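View pics/crops.png

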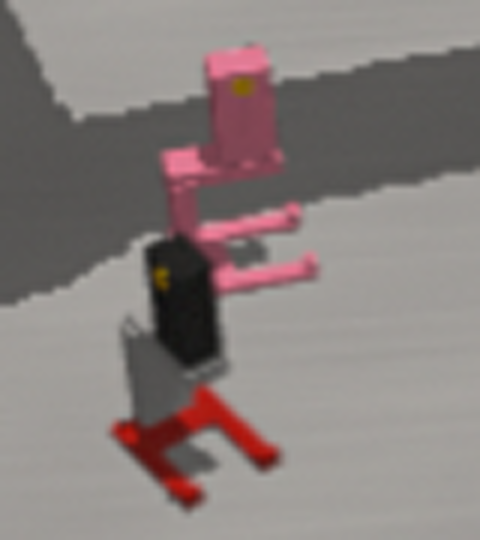

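View pics/cropw.png

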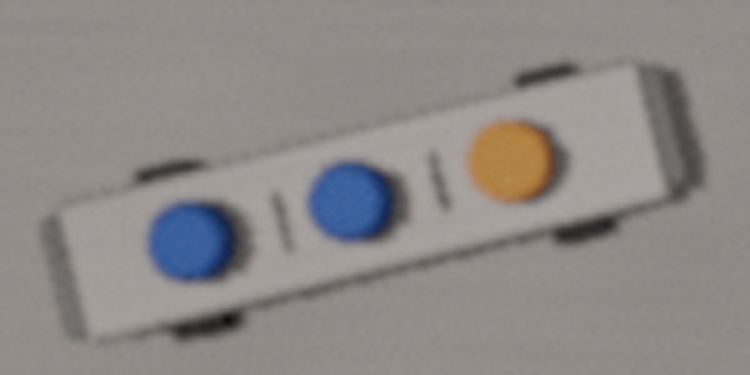

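```bash
cat >> h.py <<'E'
def campose(s,st=None):
    if "origin" in s: return R.from_euler("xyz",s["orientation"],degrees=True).as_matrix(),np.array(s["origin"])
    Rt=R.from_euler("xyz",st["ee_rot"],degrees=True).as_matrix();T=s["T_tool_cam"]
    return Rt@T[:3,:3],Rt@T[:3,3]+st["eef_pos"]
def rays(s,px,st=None):
    K=np.array([[s["fx"],0,s["cx"]],[0,s["fy"],s["cy"]],[0,0,1]])
    u=cv2.undistortPoints(np.array(px,float).reshape(-1,1,2),K,s["dist"])[:,0]
    M,o=campose(s,st)
    return o,np.c_[u,np.ones(len(u))]@M.T
def onz(s,px,z,st=None):
    o,d=rays(s,px,st); return o+d*((z-o[2])/d[:,2])[:,None]
def mask(img,lo,hi):
    h=cv2.cvtColor(img,cv2.COLOR_RGB2HSV); return cv2.inRange(h,np.array(lo),np.array(hi))
def blobs(m,amin=30):
    n,l,st,c=cv2.connectedComponentsWithStats(m)
    return [(c[i],st[i],l==i) for i in range(1,n) if st[i][4]>=amin]
E
python3 - <<'E'
from h import *
import pickle
t=pickle.load(open("top0.pkl","rb"));s=pickle.load(open("scene0.pkl","rb"))
for nm,S in(("top",t),("scene",s)):
  for c,lo,hi in(("orange",(8,120,100),(20,255,255)),("blue",(106,150,100),(125,255,255)),("red",(0,170,80),(5,255,255)),("green",(55,150,50),(75,255,255)),("black",(0,0,0),(180,255,45))):
    m=mask(S["img"],lo,hi)
    for b in blobs(m,25):
        if b[1][4]>4500: continue
        if c=="black" and not(100<b[0][0]<400 and b[0][1]<290 and b[0][1]>150):continue
        if c=="green" and b[1][4]<500:continue
        z={"orange":.087,"blue":.087,"red":.003,"green":.03,"black":.1}[c]
        print(nm,c,b[0].round(1),b[1],onz(S,[b[0]],z)[0].round(4))
        if c in("red","green"):
            y,x=np.nonzero(b[2]);r=cv2.minAreaRect(np.c_[x,y].astype(np.float32))
            print(onz(S,cv2.boxPoints(r),z).round(4))
E
```

```text
top orange [232.1 211.9] [224 205  17  15 200] [0.5538 0.0211 0.087 ]
top orange [240.2 279.8] [237 277   7   7  29] [ 0.3925 -0.0004  0.087 ]
top blue [199.9 219.9] [193 214  14  13 147] [0.5338 0.0981 0.087 ]
top blue [167.7 227.9] [161 222  14  13 150] [0.5137 0.1753 0.087 ]
top red [434.7 236.4] [429 231  13  11 108] [ 0.4986 -0.4899  0.003 ]
[[ 0.4865 -0.4753  0.003 ]
 [ 0.5122 -0.4751  0.003 ]
 [ 0.5125 -0.5061  0.003 ]
 [ 0.4868 -0.5062  0.003 ]]
top red [334.5 260.3] [327 250  13  18  44] [ 0.4343 -0.2329  0.003 ]
[[ 0.459  -0.2109  0.003 ]
 [ 0.4678 -0.2239  0.003 ]
 [ 0.4261 -0.2523  0.003 ]
 [ 0.4173 -0.2393  0.003 ]]
top green [ 10.  305.7] [  0 280  23  53 599] [0.3083 0.5981 0.03  ]
[[0.3735 0.6261 0.03  ]
 [0.3747 0.5673 0.03  ]
 [0.2417 0.5652 0.03  ]
 [0.24   0.624  0.03  ]]
top black [341.  254.9] [336 250  11  11  68] [ 0.4556 -0.2374  0.1   ]
scene orange [375.4 175.2] [359 172  35   7 195] [0.4433 0.1578 0.087 ]
scene orange [308.6 186. ] [305 180   8  12  65] [ 0.4667 -0.0114  0.087 ]
scene orange [329.8 213.3] [321 204  19  21 305] [0.565  0.0181 0.087 ]
scene 
[... 312 characters left out ...]
]]
scene red [114.2 182.1] [108 176  13  13 131] [ 0.2876 -0.5092  0.003 ]
[[ 0.2576 -0.5313  0.003 ]
 [ 0.2619 -0.497   0.003 ]
 [ 0.3156 -0.4891  0.003 ]
 [ 0.3115 -0.5222  0.003 ]]
scene red [211.2 212.8] [199 205  27  19 132] [ 0.4414 -0.2455  0.003 ]
[[ 0.4315 -0.2758  0.003 ]
 [ 0.4005 -0.2274  0.003 ]
 [ 0.4564 -0.211   0.003 ]
 [ 0.4851 -0.258   0.003 ]]
scene green [367.4  12.3] [ 313    0  107   27 2582] [-0.971   0.5586  0.03  ]
[[-1.1998  0.3176  0.03  ]
 [-1.1997  0.9343  0.03  ]
 [-0.7609  0.7577  0.03  ]
 [-0.7769  0.237   0.03  ]]
scene black [210.3 190.3] [205 180  11  21 168] [ 0.4726 -0.239   0.1   ]
scene black [326.1 245.4] [318 240  16  12 133] [ 0.6701 -0.0129  0.1   ]
```

```bash
cat >> h.py <<'E'
def to(pos,yaw,pose=None):
    """tool shift + rotvec from commanded pose (approx measured) to target, tool pointing down"""
    st=state() if pose is None else pose
    Rt=R.from_euler("xyz",st["ee_rot"],degrees=True)
    Rg=R.from_euler("xyz",[180,0,yaw],degrees=True)
    return Rt.inv().apply(np.array(pos)-st["eef_pos"]).round(4),(Rt.inv()*Rg).as_rotvec().round(4)
E
python3 - <<'E'
from h import *
print(to([.403,-.267,.235],30))
E
```

```text
(array([ 0.2737, -0.2263, -0.0043]), array([-9.000e-04, -1.000e-04, -1.398e-01]))
```

>>> move_arm(translation=[[0.274,-0.226,-0.004],[0.274,-0.226,-0.004],[0.274,-0.226,-0.004],[0.274,-0.226,-0.004],[0.274,-0.226,-0.004],[0.274,-0.226,-0.004],[0.274,-0.226,-0.004],[0.274,-0.226,-0.004]], angular=[[0,0,-0.14],[0,0,-0.14],[0,0,-0.14],[0,0,-0.14],[0,0,-0.14],[0,0,-0.14],[0,0,-0.14],[0,0,-0.14]], grip=[0.06,0.06,0.06,0.06,0.06,0.06,0.06,0.06])

```text
time: 0.95
eef_pos: [0.4049, -0.263, 0.235]
ee_rot: [-179.9, -0.0, 30.2]
ft_force: [0.0, -0.4, -0.1]
finger_gap: 0.657
```

Run:
```python
from h import *
import pickle
st=state();s=snapshot("wrist");save("w1.png",s);pickle.dump((st,s),open("w1.pkl","wb"));print(st["eef_pos"],st["ee_rot"],st["time"])
m=mask(s["img"],(0,170,60),(6,255,255))|mask(s["img"],(175,170,60),(180,255,255))
for b in blobs(m): print(b[0],b[1])
```

```text
[ 0.40491666 -0.26295459  0.23495525] [-1.79935839e+02 -4.06022716e-02  3.02389606e+01] 0.95
[266.12765957 155.0668693 ] [262 130  11  48 329]
[295.23684211 153.95065789] [291 130   8  48 304]
[538.17456359 226.03491272] [514 214  46  26 802]
```

View pics/w1.png

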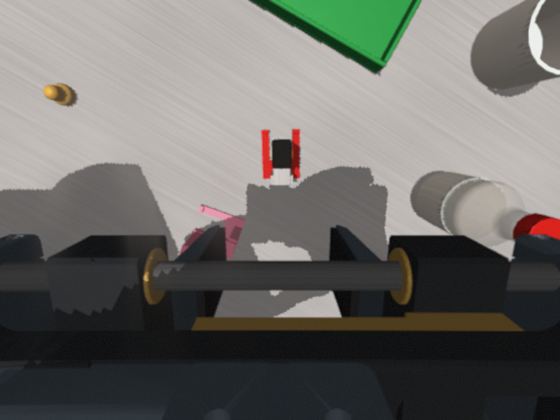

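Run:
```python
from h import *
import pickle
st,s=pickle.load(open("w1.pkl","rb"))
save("w1c.png",s,(240,115,320,195),7)
m=mask(s["img"],(0,150,60),(8,255,255))|mask(s["img"],(173,150,60),(180,255,255))
sub=m.copy();sub[:, :240]=0;sub[:,320:]=0
# outer edges per row
L=[];Rr=[]
for r in range(132,177):
    x=np.nonzero(sub[r])[0]
    if len(x): L.append((x[0]-.5,r));Rr.append((x[-1]+.5,r))
ys=np.nonzero(sub)[0];print("rows",ys.min(),ys.max())
PL=onz(s,L,.004,st);PR=onz(s,Rr,.004,st)
for P in(PL,PR):
    f=np.polyfit(P[:,0],P[:,1],1);print(np.degrees(np.arctan(f[0])),len(P))
mid=(PL+PR)/2;print("width",np.linalg.norm(PL-PR,axis=1).mean(),"mid",mid.mean(0), "ends",mid[0],mid[-1])
print("front toe z8",onz(s,[(281.5,ys.min()-.5)],.008,st),onz(s,[(281.5,ys.max()+.5)],.004,st))
# black grip top
b=mask(s["img"],(0,0,0),(180,255,60));b[:125]=0;b[185:]=0;b[:,:255]=0;b[:,:][:,305:]=0
b=[k for k in blobs(b)]
for k in b:
    print(k[0],k[1]);x,y,w,h,_=k[1]
    print(onz(s,[(x-.5,y-.5),(x+w-.5,y-.5),(x+w/2-.5,y+h/2-.5)],.106,st))
```

```text
rows 130 177
31.30672588514737 45
31.454510537098436 45
width 0.04437401999701294 mid [ 0.44702467 -0.24348796  0.004     ] ends [ 0.46932497 -0.2299828   0.004     ] [ 0.42443226 -0.25765099  0.004     ]
front toe z8 [[ 0.47262074 -0.23007568  0.008     ]] [[ 0.42314005 -0.25912717  0.004     ]]
[281.51503006 153.57915832] [273 140  18  28 499]
[[ 0.45868636 -0.22754509  0.106     ]
 [ 0.46669255 -0.24131419  0.106     ]
 [ 0.45218654 -0.2405838   0.106     ]]
```

View pics/w1c.png

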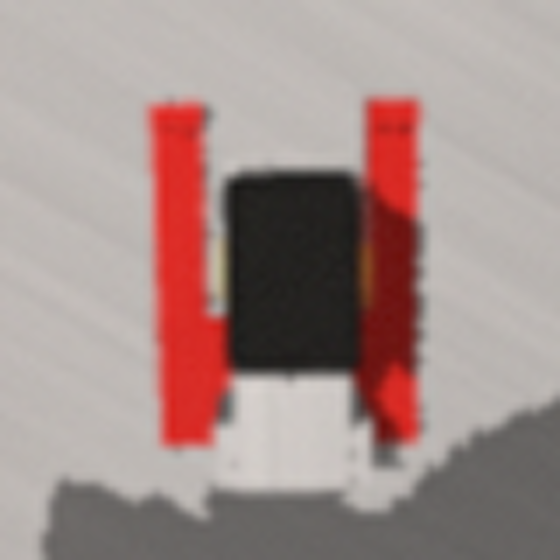

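Run:
```python
from h import *
st=state();print(st["time"],st["eef_pos"],st["ee_rot"],abs(st["qd"]).max())
print(to([.4525,-.2413,.17],31.4),to([.4525,-.2413,.081],31.4))
```

```text
1.0 [ 0.40455836 -0.26452326  0.23499684] [-1.79976161e+02 -1.77038321e-02  3.02329297e+01] 4.0904625145279
(array([0.0531, 0.0041, 0.065 ]), array([-0.0004, -0.0003, -0.0204])) (array([0.0531, 0.0041, 0.154 ]), array([-0.0004, -0.0003, -0.0204]))
```

>>> move_arm(translation=[[0.053,0.004,0.035],[0.053,0.004,0.065],[0.053,0.004,0.065],[0.053,0.004,0.065]], angular=[[0,0,-0.022],[0,0,-0.022],[0,0,-0.022],[0,0,-0.022]], grip=[0.06,0.06,0.06,0.06])

```text
time: 1.4
eef_pos: [0.4506, -0.2449, 0.1699]
ee_rot: [-179.9, 0.1, 31.3]
ft_force: [-0.2, -0.2, 0.1]
finger_gap: 0.656
```

Run:
```python
from h import *
st=state();s=snapshot("wrist");save("w2.png",s)
print(st["time"],st["eef_pos"],st["ee_rot"],abs(st["qd"]).max())
print(to([.4525,-.2413,.081],31.4))
```

```text
1.4 [ 0.45064953 -0.24494662  0.16991483] [-1.79911900e+02  5.41505897e-02  3.12537701e+01] 1.9932146282833965
(array([ 0.0034, -0.0027,  0.0898]), array([ 0.0003,  0.0002, -0.003 ]))
```

View pics/w2.png

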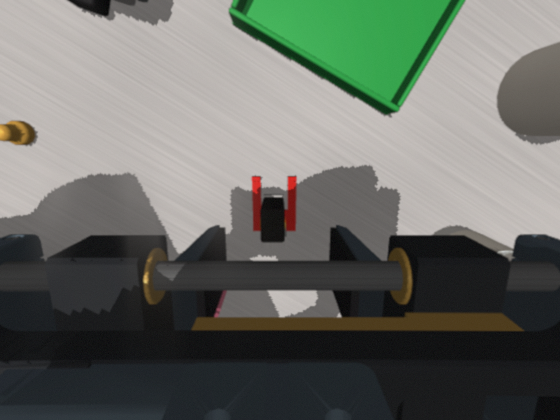

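>>> move_arm(translation=[[0.0035,-0.0027,0.03],[0.0035,-0.0027,0.06],[0.0035,-0.0027,0.089],[0.0035,-0.0027,0.089],[0.0035,-0.0027,0.089]], angular=[[0,0,-0.003],[0,0,-0.003],[0,0,-0.003],[0,0,-0.003],[0,0,-0.003]], grip=[0.05,0.05,0.05,0.05,0.05])

```text
time: 1.95
eef_pos: [0.4531, -0.2412, 0.0824]
ee_rot: [180.0, -0.0, 31.4]
ft_force: [0.2, 0.3, 0.6]
finger_gap: 0.55
```

Run:
```python
from h import *
st=state();s=snapshot("wrist");save("w3.png",s)
print(st["time"],st["eef_pos"],st["ee_rot"],abs(st["qd"]).max())
print(to([.4525,-.2413,.081],31.4))
```

```text
1.95 [ 0.4530661  -0.24117076  0.08238972] [ 1.79950165e+02 -1.89712519e-02  3.13872853e+01] 1.1477895460373253
(array([-0.0009, -0.0005,  0.0018]), array([ 0.0021, -0.0009,  0.    ]))
```

View pics/w3.png

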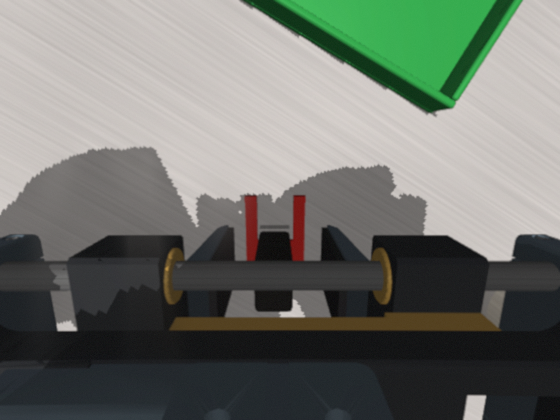

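>>> move_arm(translation=[[0,-0.0008,0.001],[0,-0.0008,0.001],[0,-0.0008,0.001],[0,-0.0008,0.001],[0,-0.0008,0.001],[0,-0.0008,0.001]], angular=[[0,0,0],[0,0,0],[0,0,0],[0,0,0],[0,0,0],[0,0,0]], grip=[0.03,0.01,0.01,0.01,0.01,0.01], squeeze=40)

```text
time: 2.6
eef_pos: [0.4526, -0.2395, 0.0801]
ee_rot: [180.0, -0.0, 31.5]
ft_force: [-0.7, 1.3, 6.0]
finger_gap: 0.196
```

Run:
```python
from h import *
st=state();s=snapshot("wrist");save("w4.png",s)
print(st)
```

```text
{'time': 2.6, 'joint_pos': array([-3.45704188e+01,  3.14026035e+01,  1.02114328e+02, -6.26471684e-04,
        4.64700782e+01,  2.39792849e+01]), 'qd': array([ 0.00932252,  0.02928366, -0.00558121,  0.00996977,  0.14251922,
       -0.01246283]), 'joint_torque': array([-2.76607722e-01, -7.39383960e+01, -2.18475991e+01, -4.40587581e-03,
       -3.77133479e-01, -8.45687144e-03]), 'eef_pos': array([ 0.45262209, -0.23952131,  0.08013946]), 'ee_rot': array([ 1.79987947e+02, -4.86404286e-03,  3.14507282e+01]), 'ft_force': array([-0.65447566,  1.2558838 ,  5.98940544]), 'moment': array([ 0.16114594,  0.11575786, -0.02029825]), 'finger_gap': 0.19556870362073656}
```

View pics/w4.png

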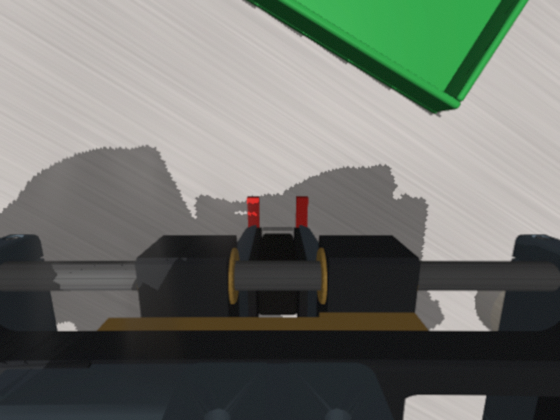

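Run:
```python
from h import *
print(to([.457,-.0045,.23],14.6))
```

```text
(array([ 0.1263, -0.1982, -0.1499]), array([ 2.000e-04, -1.000e-04,  2.941e-01]))
```

>>> move_arm(translation=[[0,0,-0.02],[0,0,-0.05],[0,0,-0.1],[0,0,-0.15]], angular=[[0,0,0],[0,0,0],[0,0,0],[0,0,0]], grip=[0.01,0.01,0.01,0.01])

```text
time: 3.05
eef_pos: [0.4518, -0.2391, 0.2311]
ee_rot: [-179.9, 0.0, 31.4]
ft_force: [0.8, 0.1, -3.0]
finger_gap: 0.199
```

>>> move_arm(translation=[[0.025,-0.04,0],[0.05,-0.08,0],[0.075,-0.12,0],[0.1,-0.16,0],[0.126,-0.198,0],[0.126,-0.198,0],[0.126,-0.198,0],[0.126,-0.198,0]], angular=[[0,0,0.06],[0,0,0.12],[0,0,0.18],[0,0,0.24],[0,0,0.294],[0,0,0.294],[0,0,0.294],[0,0,0.294]], grip=[0.01,0.01,0.01,0.01,0.01,0.01,0.01,0.01])

```text
time: 3.85
eef_pos: [0.4567, -0.0055, 0.2298]
ee_rot: [180.0, 0.0, 14.6]
ft_force: [0.0, 0.3, -1.4]
finger_gap: 0.197
```

Run:
```python
from h import *
import pickle
st=state();s=snapshot("wrist");save("w5.png",s);pickle.dump((st,s),open("w5.pkl","wb"))
print(st["time"],st["eef_pos"],st["ee_rot"],st["ft_force"],st["moment"],abs(st["qd"]).max())
for c,lo,hi in(("orange",(8,150,100),(20,255,255)),("blue",(106,150,60),(125,255,255))):
    for b in blobs(mask(s["img"],lo,hi),150):
        print(c,b[0],b[1],onz(s,[b[0]],.087,st))
```

```text
3.85 [ 0.45674205 -0.00550601  0.2298466 ] [1.79989960e+02 1.35781770e-02 1.46076713e+01] [ 0.03934098  0.2599448  -1.35008013] [ 0.00049195 -0.03614709 -0.05033358] 1.0731630750483931
orange [273.833666    99.99401198] [ 253   77   43   47 1503] [[0.5518466  0.02162894 0.087     ]]
blue [99.98524695 99.03014753] [  77   77   52   45 1559] [[0.51308697 0.17256016 0.087     ]]
blue [184.4944  99.3752] [ 165   78   38   44 1250] [[0.53205549 0.09949936 0.087     ]]
```

View pics/w5.png

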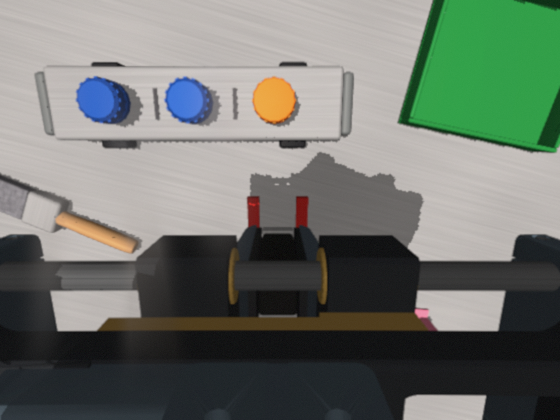

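Run:
```python
from h import *
import pickle
st,s=pickle.load(open("w5.pkl","rb"))
g=cv2.cvtColor(s["img"],cv2.COLOR_RGB2GRAY)
gy=cv2.Sobel(g,cv2.CV_32F,0,1,ksize=3)
# near deck edge: rows 130-146, far: 60-74 ; columns avoiding feet
for r0,r1 in((130,147),(60,75)):
    pts=[]
    for c in list(range(145,275))+list(range(310,335)):
        col=abs(gy[r0:r1,c]);i=col.argmax()
        if 0<i<len(col)-1:
            a,b,d=col[i-1:i+2];pts.append((c,r0+i+.5*(a-d)/(a-2*b+d)))
    P=onz(s,pts,.05,st)
    v=cv2.fitLine(P[:,:2].astype(np.float32),cv2.DIST_HUBER,0,.0005,.01).ravel()
    print(v,"heading",np.degrees(np.arctan2(-v[0]*np.sign(v[1]),abs(v[1]))))
m=mask(s["img"],(0,150,40),(8,255,255))|mask(s["img"],(173,150,40),(180,255,255))
m[:190]=0;m[230:]=0;m[:,:240]=0;m[:,320:]=0
L=[];Q=[]
for r in range(199,226):
    x=np.nonzero(m[r])[0]; L.append((x[0]-.5,r));Q.append((x[-1]+.5,r))
Rt=R.from_euler("xyz",st["ee_rot"],degrees=True)
for P in(L,Q):
    P=Rt.inv().apply(onz(s,P,st["eef_pos"][2]-.077,st)-st["eef_pos"])
    f=np.polyfit(P[:,0],P[:,1],1);print("prong",np.degrees(np.arctan(f[0])),P[:,1].mean(),P[:,0].max())
# cap top circle
for b in blobs(mask(s["img"],(8,150,100),(20,255,255)),500):
    cn,_=cv2.findContours(b[2].astype(np.uint8),0,1);print(cv2.minEnclosingCircle(cn[0]))
    print("cap tool",Rt.inv().apply(onz(s,[b[0]],.083,st)-st["eef_pos"]))
print(np.nonzero(m)[0].min())
```

```text
[ 0.25363374 -0.96730036  0.5059561   0.05145819] heading 14.692641
[ 0.25218236 -0.96767974  0.5724127   0.07654116] heading 14.60669
prong -0.7955652959344052 -0.021462125637182358 0.021136811779416394
prong 0.8963518578216954 0.02313871371921702 0.021081551917777795
((274.0, 100.0), 23.021827697753906)
cap tool [[ 0.09934375 -0.00233626  0.14682266]]
197
```

>>> move_arm(translation=[[0.015,-0.0032,0.03],[0.027,-0.0032,0.06],[0.027,-0.0032,0.085],[0.027,-0.0032,0.097],[0.027,-0.0032,0.097],[0.027,-0.0032,0.097]], angular=[[0,0,0],[0,0,0],[0,0,0],[0,0,0],[0,0,0],[0,0,0]], grip=[0.01,0.01,0.01,0.01,0.01,0.01])

```text
time: 4.5
eef_pos: [0.4823, 0.0042, 0.1332]
ee_rot: [180.0, 0.0, 14.5]
ft_force: [0.4, 0.5, -2.2]
finger_gap: 0.193
```

Run:
```python
from h import *
import pickle
st=state();s=snapshot("wrist");save("w6.png",s);pickle.dump((st,s),open("w6.pkl","wb"))
z=snapshot("scene");save("s6.png",z,(270,140,410,245),5.5)
print(st["time"],st["eef_pos"],st["ee_rot"],st["ft_force"],st["moment"],abs(st["qd"]).max())
m=mask(s["img"],(0,150,40),(8,255,255))|mask(s["img"],(173,150,40),(180,255,255))
m[:180]=0;m[230:]=0;m[:,:240]=0;m[:,320:]=0
L=[];Q=[]
print(np.nonzero(m)[0].min())
for r in range(199,224):
    x=np.nonzero(m[r])[0]; L.append((x[0]-.5,r));Q.append((x[-1]+.5,r))
Rt=R.from_euler("xyz",st["ee_rot"],degrees=True)
for P in(L,Q):
    P=Rt.inv().apply(onz(s,P,st["eef_pos"][2]-.077,st)-st["eef_pos"])
    f=np.polyfit(P[:,0],P[:,1],1);print("prong",np.degrees(np.arctan(f[0])),P[:,1].mean(),P[:,0].max())
for b in blobs(mask(s["img"],(8,150,80),(20,255,255)),500):
    cn,_=cv2.findContours(b[2].astype(np.uint8),0,1);print(b[0],b[1],cv2.minEnclosingCircle(cn[0]))
    for h in(.063,.075,.087):print("cap tool",Rt.inv().apply(onz(s,[b[0]],h,st)-st["eef_pos"]))
```

```text
4.5 [0.48227029 0.00415799 0.13318963] [1.79999480e+02 5.24259461e-03 1.45263008e+01] [ 0.4083443   0.51530619 -2.24477623] [ 0.02669365 -0.0266695   0.02371952] 1.0514136915745818
197
prong -0.8060870634222216 -0.021885447020331062 0.021136508084641303
prong 1.1977757748131395 0.02313467884195833 0.02108275470506704
[276.65146045 126.97407286] [ 246   95   63   65 3047] ((276.5, 127.0), 32.500099182128906)
cap tool [[0.07333691 0.00029221 0.07018292]]
cap tool [[0.07297767 0.00030668 0.05818296]]
cap tool [[0.07261842 0.00032116 0.04618299]]
[333.41464855 322.2740697 ] [ 223  314  202   15 1693] ((323.5, 324.0), 100.57966613769531)
cap tool [[-0.07921159  0.04599123  0.0701973 ]]
cap tool [[-0.07136631  0.04354787  0.05819655]]
cap tool [[-0.06352102  0.04110451  0.04619581]]
```

View pics/w6.png

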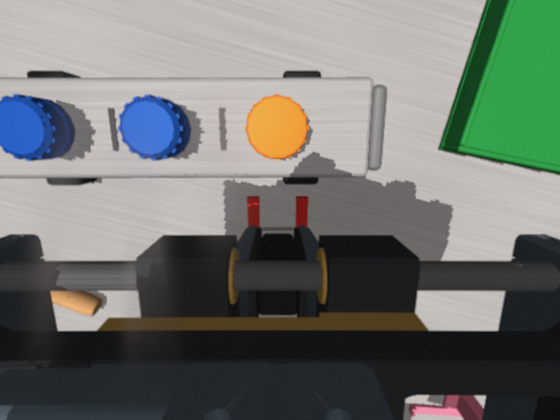

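View pics/s6.png

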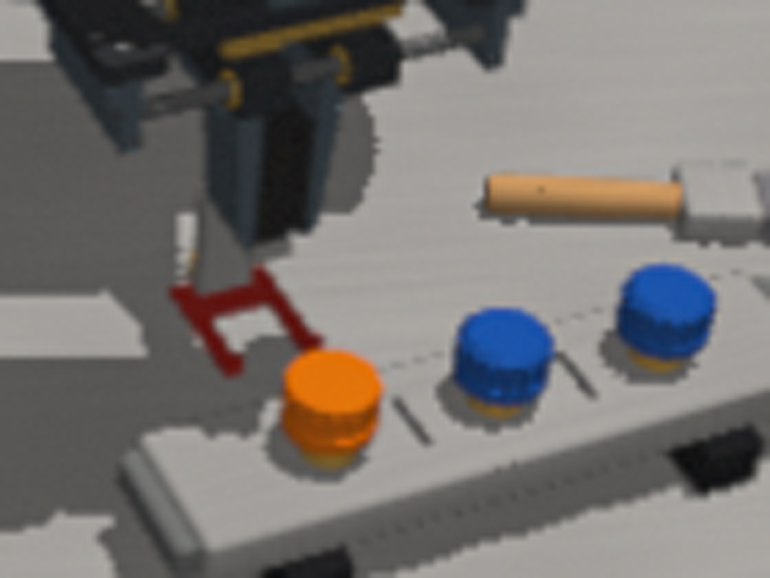

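>>> move_arm(translation=[[0.008,-0.0003,0.0004],[0.016,-0.0003,0.0004],[0.024,-0.0003,0.0004],[0.032,-0.0003,0.0004],[0.04,-0.0003,0.0004],[0.04,-0.0003,0.0004]], angular=[[0,0,-0.002],[0,0,-0.002],[0,0,-0.002],[0,0,-0.002],[0,0,-0.002],[0,0,-0.002]], grip=[0.01,0.01,0.01,0.01,0.01,0.01])

```text
time: 5.2
eef_pos: [0.522, 0.0157, 0.1325]
ee_rot: [180.0, -0.0, 14.7]
ft_force: [0.2, -0.8, -1.6]
finger_gap: 0.194
```

Run:
```python
from h import *
st=state();s=snapshot("wrist");save("w7.png",s)
z=snapshot("scene");save("s7.png",z,(270,140,410,245),5.5)
print(st["time"],st["eef_pos"],st["ee_rot"],st["ft_force"],st["moment"])
for b in blobs(mask(s["img"],(8,150,80),(20,255,255)),1500):
    Rt=R.from_euler("xyz",st["ee_rot"],degrees=True);print(b[0],b[1]);print("cap tool",Rt.inv().apply(onz(s,[b[0]],.087,st)-st["eef_pos"]))
```

```text
5.2 [0.52197718 0.01567403 0.13248497] [ 1.79986918e+02 -4.71930714e-02  1.47341294e+01] [ 0.21279309 -0.76749103 -1.55485816] [ 0.08308128 -0.04009889 -0.03857944]
[278.41359773 190.93909348] [ 249  161   60   61 2824]
cap tool [[0.03266317 0.00140408 0.04551221]]
[333.17043254 322.22401549] [ 223  314  199   15 1549]
cap tool [[-0.06299164  0.04077566  0.04544241]]
```

View pics/s7.png

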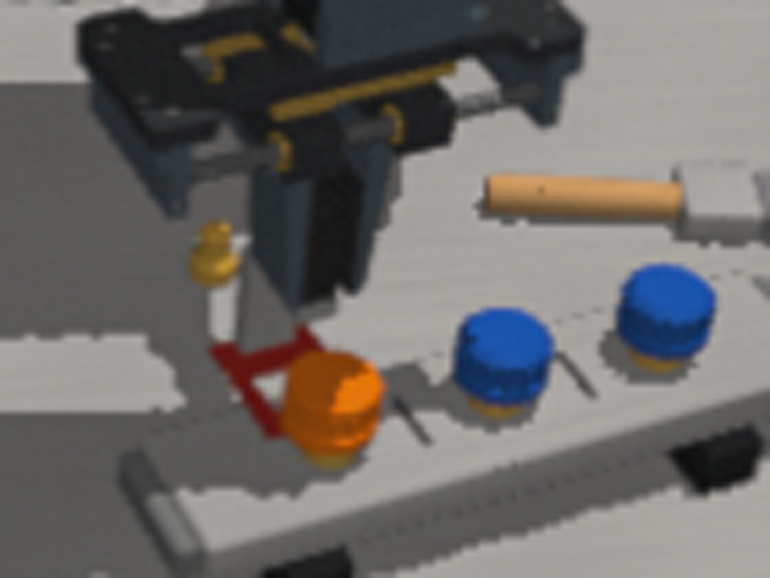

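View pics/w7.png

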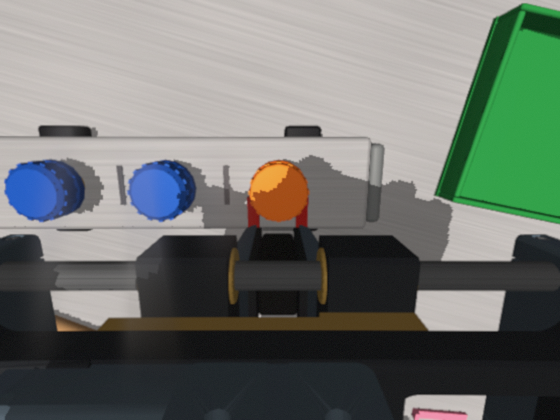

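>>> move_arm(translation=[[0.005,0.0008,0],[0.01,0.0008,0],[0.015,0.0008,0],[0.02,0.0008,0],[0.023,0.0008,0],[0.025,0.0008,0],[0.025,0.0008,0]], angular=[[0,0,0.001],[0,0,0.001],[0,0,0.001],[0,0,0.001],[0,0,0.001],[0,0,0.001],[0,0,0.001]], grip=[0.01,0.01,0.01,0.01,0.01,0.01,0.01])

```text
time: 6.0
eef_pos: [0.5453, 0.021, 0.1325]
ee_rot: [-180.0, -0.0, 14.7]
ft_force: [0.0, 0.1, -1.4]
finger_gap: 0.197
```

```bash
cat > f.py <<'E'
from h import *
st=state();Rt=R.from_euler("xyz",st["ee_rot"],degrees=True)
print(st["time"],st["eef_pos"].round(5),st["ee_rot"].round(2),"Ftool",Rt.inv().apply(st["ft_force"]).round(2),"Mtool",Rt.inv().apply(st["moment"]).round(3))
E
python3 f.py;python3 - <<'E'
from h import *
st=state();s=snapshot("wrist");save("w8.png",s)
z=snapshot("scene");save("s8.png",z,(270,140,410,245),5.5)
for b in blobs(mask(s["img"],(8,150,80),(20,255,255)),300):
    Rt=R.from_euler("xyz",st["ee_rot"],degrees=True);print(b[0],b[1]);print("cap tool",Rt.inv().apply(onz(s,[b[0]],.087,st)-st["eef_pos"]))
E
```

```text
6.0 [0.54528 0.02104 0.13248] [-180.     -0.     14.66] Ftool [ 0.07 -0.06  1.42] Mtool [0.022 0.017 0.005]
[277.37802485 212.39175932] [ 249  194   58   37 1529]
cap tool [[0.01836775 0.00071856 0.04547564]]
[316.84689655 322.34482759] [ 182  314  243   15 2175]
cap tool [[-0.06310832  0.0290446   0.04547373]]
```

View pics/w8.png

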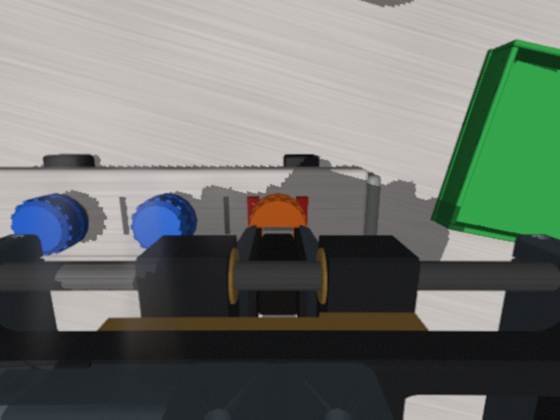

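View pics/s8.png

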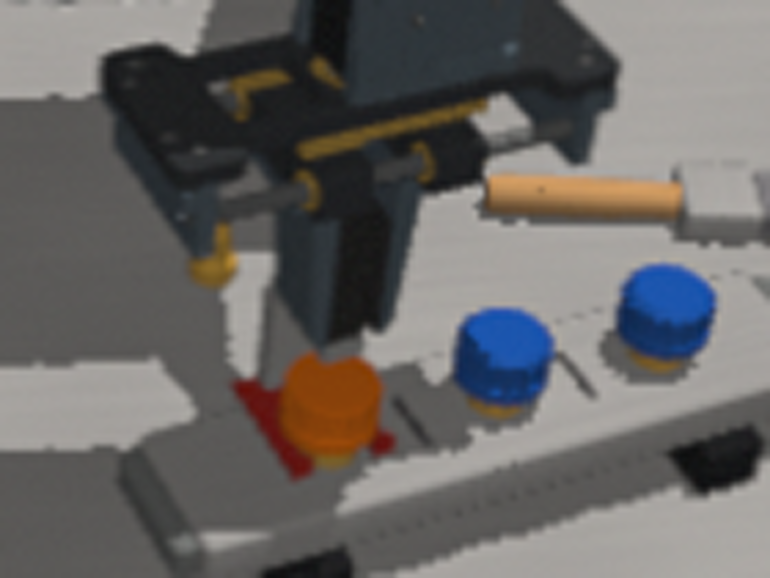

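>>> move_arm(translation=[[0.001,0,0],[0.002,0,0],[0.003,0,0],[0.004,0,0],[0.004,0,0]], angular=[[0,0,0],[0,0,0],[0,0,0],[0,0,0],[0,0,0]], grip=[0.01,0.01,0.01,0.01,0.01])

```text
time: 6.6
eef_pos: [0.5491, 0.022, 0.1325]
ee_rot: [180.0, -0.0, 14.7]
ft_force: [0.9, 0.0, -2.1]
finger_gap: 0.197
```

```bash
python3 f.py
```

```text
6.6 [0.5491  0.02202 0.13252] [ 1.800e+02 -1.000e-02  1.466e+01] Ftool [0.86 0.2  2.09] Mtool [-0.023 -0.046  0.043]
```

>>> move_arm(translation=[[0.0005,0,0],[0.001,0,0],[0.001,0,0]], angular=[[0,0,0],[0,0,0],[0,0,0]], grip=[0.01,0.01,0.01])

```text
time: 6.9
eef_pos: [0.55, 0.0223, 0.1325]
ee_rot: [-180.0, -0.0, 14.7]
ft_force: [-0.2, -0.5, -1.9]
finger_gap: 0.195
```

```bash
python3 f.py
```

```text
6.9 [0.54998 0.02226 0.13251] [-180.     -0.     14.66] Ftool [-0.3   0.48  1.88] Mtool [ 0.073 -0.011  0.068]
```

>>> move_arm(translation=[[0.0005,0,0],[0.001,0,0],[0.001,0,0]], angular=[[0,0,0],[0,0,0],[0,0,0]], grip=[0.01,0.01,0.01])

```text
time: 7.2
eef_pos: [0.551, 0.0225, 0.1325]
ee_rot: [180.0, -0.0, 14.7]
ft_force: [-0.8, -0.1, -1.8]
finger_gap: 0.196
```

```bash
python3 f.py
```

```text
7.2 [0.55097 0.0225  0.13252] [180.    -0.    14.66] Ftool [-0.76 -0.09  1.79] Mtool [ 0.036  0.057 -0.007]
```

>>> move_arm(translation=[[0.0005,0,0],[0.001,0,0],[0.001,0,0]], angular=[[0,0,0],[0,0,0],[0,0,0]], grip=[0.01,0.01,0.01])

```text
time: 7.5
eef_pos: [0.5519, 0.0228, 0.1325]
ee_rot: [180.0, -0.0, 14.7]
ft_force: [-0.2, -0.3, -2.3]
finger_gap: 0.195
```

```bash
python3 f.py
```

```text
7.5 [0.55193 0.02276 0.13252] [180.    -0.    14.66] Ftool [-0.28  0.25  2.28] Mtool [0.006 0.01  0.008]
```

>>> move_arm(translation=[[0.0005,0,0],[0.001,0,0],[0.001,0,0]], angular=[[0,0,0],[0,0,0],[0,0,0]], grip=[0.01,0.01,0.01])

```text
time: 7.8
eef_pos: [0.5529, 0.023, 0.1325]
ee_rot: [180.0, -0.0, 14.7]
ft_force: [0.1, -0.5, -2.1]
finger_gap: 0.197
```

```bash
python3 f.py
```

```text
7.8 [0.55293 0.023   0.13251] [180.    -0.    14.66] Ftool [-0.01  0.52  2.07] Mtool [0.058 0.008 0.028]
```

>>> move_arm(translation=[[0.0005,0,0],[0.001,0,0],[0.001,0,0]], angular=[[0,0,0],[0,0,0],[0,0,0]], grip=[0.01,0.01,0.01])

```text
time: 8.1
eef_pos: [0.5539, 0.0233, 0.1325]
ee_rot: [-180.0, -0.0, 14.7]
ft_force: [-0.2, -0.3, -1.6]
finger_gap: 0.196
```

```bash
python3 f.py
```

```text
8.1 [0.55386 0.02328 0.13253] [-180.     -0.     14.65] Ftool [-0.23  0.22  1.58] Mtool [ 0.07   0.032 -0.011]
```

>>> move_arm(translation=[[0.0005,0,0],[0.001,0,0],[0.001,0,0]], angular=[[0,0,0],[0,0,0],[0,0,0]], grip=[0.01,0.01,0.01])

```text
time: 8.4
eef_pos: [0.5548, 0.0235, 0.1325]
ee_rot: [180.0, -0.0, 14.7]
ft_force: [0.0, 0.1, -1.6]
finger_gap: 0.192
```

```bash
python3 f.py
```

```text
8.4 [0.55484 0.02349 0.13253] [180.    -0.    14.66] Ftool [ 0.07 -0.12  1.6 ] Mtool [ 0.077  0.029 -0.007]
```

>>> move_arm(translation=[[0.0005,0,0],[0.001,0,0],[0.001,0,0]], angular=[[0,0,0],[0,0,0],[0,0,0]], grip=[0.01,0.01,0.01])

```text
time: 8.7
eef_pos: [0.5553, 0.0237, 0.1324]
ee_rot: [-180.0, 0.1, 14.7]
ft_force: [-3.2, -1.1, 0.2]
finger_gap: 0.195
```

```bash
python3 f.py
```

```text
8.7 [0.5553  0.0237  0.13241] [-1.7999e+02  6.0000e-02  1.4660e+01] Ftool [-3.34  0.28 -0.24] Mtool [-0.165 -0.885 -0.047]
```

Slot contact felt: −3.3 N along the tool's x, and it came within the last millimetre. Now I'll pull straight up.

>>> move_arm(translation=[[0,0,-0.001],[0,0,-0.002],[0,0,-0.003],[0,0,-0.004],[0,0,-0.005],[0,0,-0.006],[0,0,-0.007],[0,0,-0.008]], angular=[[0,0,0],[0,0,0],[0,0,0],[0,0,0],[0,0,0],[0,0,0],[0,0,0],[0,0,0]], grip=[0.01,0.01,0.01,0.01,0.01,0.01,0.01,0.01])

```text
time: 9.5
eef_pos: [0.5562, 0.0238, 0.1406]
ee_rot: [180.0, -0.1, 14.7]
ft_force: [-0.3, -0.3, -11.5]
finger_gap: 0.195
```

```bash
python3 f.py
```

```text
9.5 [0.55618 0.02384 0.14062] [ 1.800e+02 -5.000e-02  1.465e+01] Ftool [-0.36  0.19 11.47] Mtool [-0.005  0.108 -0.006]
```

>>> move_arm(translation=[[0,0,-0.001],[0,0,-0.002],[0,0,-0.003],[0,0,-0.004],[0,0,-0.005],[0,0,-0.006],[0,0,-0.007],[0,0,-0.008]], angular=[[0,0,0],[0,0,0],[0,0,0],[0,0,0],[0,0,0],[0,0,0],[0,0,0],[0,0,0]], grip=[0.01,0.01,0.01,0.01,0.01,0.01,0.01,0.01])

```text
time: 10.3
eef_pos: [0.5558, 0.0237, 0.1487]
ee_rot: [180.0, -0.0, 14.7]
ft_force: [0.0, -0.3, -2.2]
finger_gap: 0.198
```

```bash
python3 f.py
python3 - <<'E'
from h import *
s=snapshot("wrist");save("w9.png",s,(180,150,380,300),4)
z=snapshot("scene");save("s9.png",z,(270,140,410,245),5.5)
E
```

```text
10.3 [0.55583 0.02373 0.14872] [ 1.800e+02 -1.000e-02  1.465e+01] Ftool [-0.06  0.33  2.22] Mtool [-0.035  0.035  0.012]
```

View pics/w9.png

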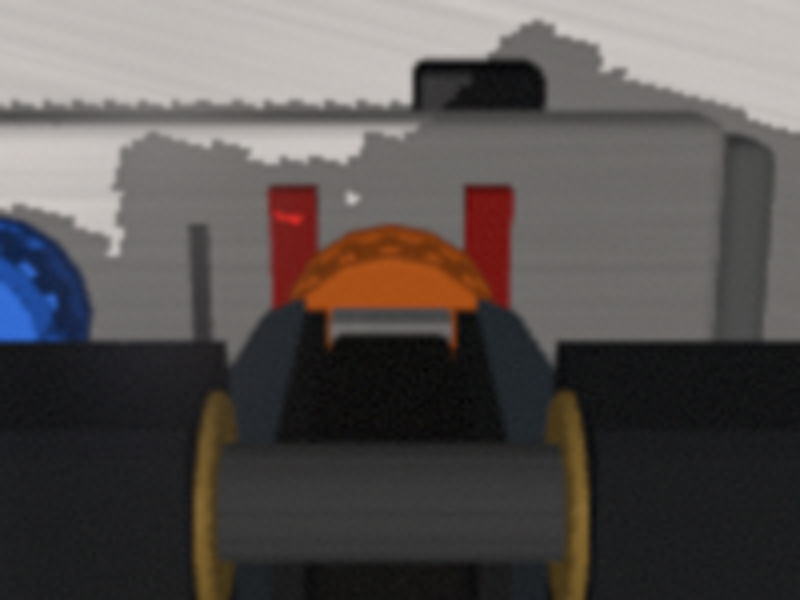

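View pics/s9.png

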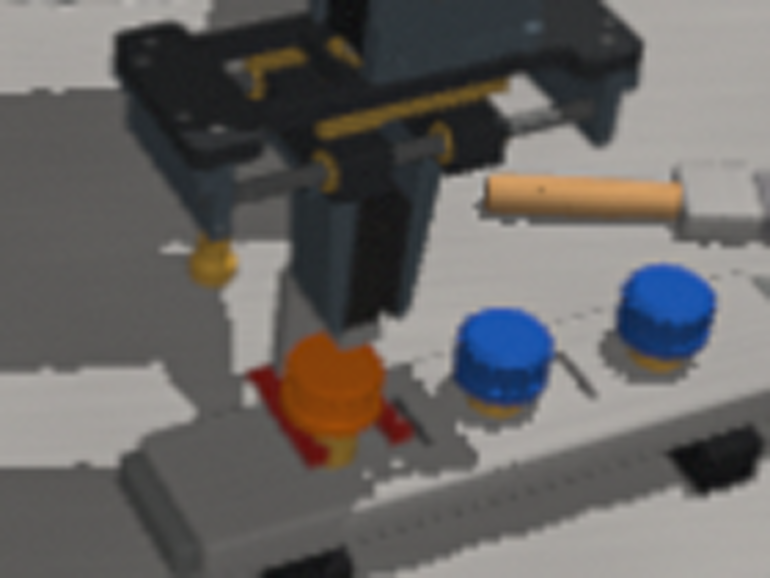

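>>> move_arm(translation=[[0,0,-0.002],[0,0,-0.004],[0,0,-0.007],[0,0,-0.01],[0,0,-0.013],[0,0,-0.016],[0,0,-0.019],[0,0,-0.022]], angular=[[0,0,0],[0,0,0],[0,0,0],[0,0,0],[0,0,0],[0,0,0],[0,0,0],[0,0,0]], grip=[0.01,0.01,0.01,0.01,0.01,0.01,0.01,0.01])

```text
time: 11.2
eef_pos: [0.5557, 0.0238, 0.1708]
ee_rot: [180.0, -0.0, 14.7]
ft_force: [-0.2, 0.3, -2.4]
finger_gap: 0.198
```

>>> move_arm(translation=[[0,0,-0.005],[0,0,-0.012],[0,0,-0.02],[0,0,-0.028],[0,0,-0.036],[0,0,-0.044],[0,0,-0.05],[0,0,-0.05]], angular=[[0,0,0],[0,0,0],[0,0,0],[0,0,0],[0,0,0],[0,0,0],[0,0,0],[0,0,0]], grip=[0.01,0.01,0.01,0.01,0.01,0.01,0.01,0.01])

```text
time: 12.0
eef_pos: [0.5562, 0.0238, 0.2215]
ee_rot: [180.0, -0.1, 14.7]
ft_force: [0.2, 0.3, -2.2]
finger_gap: 0.193
```

```bash
python3 f.py
python3 - <<'E'
from h import *
import pickle
z=snapshot("scene");save("s10.png",z,(230,120,410,250),4.4)
s=snapshot("wrist");save("w10.png",s)
t=pickle.load(open("top0.pkl","rb"))
m=mask(t["img"],(50,120,40),(80,255,255));m[:, :270]=0
for b in blobs(m,500):
    y,x=np.nonzero(b[2]);r=cv2.minAreaRect(np.c_[x,y].astype(np.float32))
    P=onz(t,cv2.boxPoints(r),.032);print(b[1],P.round(4),P.mean(0),onz(t,[r[0]],.032))
E
```

```text
12.0 [0.55616 0.02376 0.22147] [ 1.7997e+02 -8.0000e-02  1.4660e+01] Ftool [ 0.26 -0.27  2.23] Mtool [-0.002  0.005  0.019]
[ 291  144   67   60 3726] [[ 0.7211 -0.1162  0.032 ]
 [ 0.7302 -0.28    0.032 ]
 [ 0.5857 -0.2874  0.032 ]
 [ 0.5765 -0.1243  0.032 ]] [ 0.65337736 -0.20198064  0.032     ] [[ 0.65319143 -0.20198038  0.032     ]]
```

View pics/s10.png

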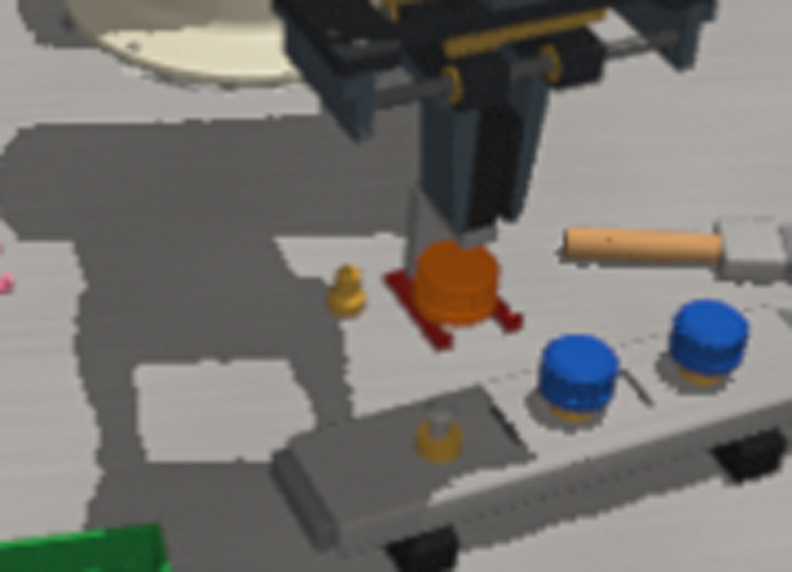

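View pics/w10.png

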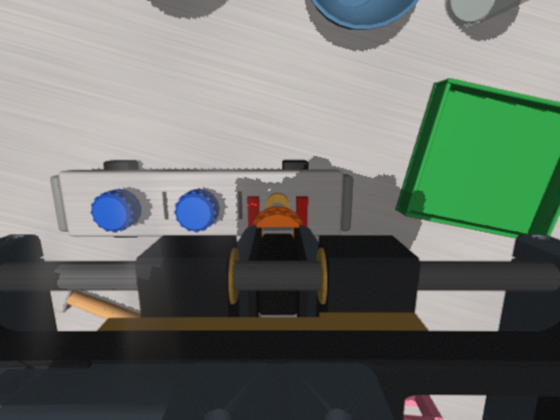

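>>> move_arm(translation=[[0.001,0.003,0],[0.002,0.01,0],[0.004,0.021,0],[0.006,0.035,0],[0.008,0.052,0],[0.011,0.07,0],[0.013,0.088,0],[0.016,0.106,0]], angular=[[0,0,0],[0,0,0],[0,0,0],[0,0,0],[0,0,0],[0,0,0],[0,0,0],[0,0,0]], grip=[0.01,0.01,0.01,0.01,0.01,0.01,0.01,0.01])

```text
time: 12.9
eef_pos: [0.5986, -0.0766, 0.2205]
ee_rot: [180.0, 0.0, 14.6]
ft_force: [-0.2, 0.6, -3.5]
finger_gap: 0.198
```

>>> move_arm(translation=[[0.003,0.018,0],[0.006,0.036,0],[0.009,0.054,0],[0.012,0.072,0],[0.015,0.09,0],[0.017,0.106,0],[0.018,0.118,0],[0.019,0.127,0]], angular=[[0,0,0],[0,0,0],[0,0,0],[0,0,0],[0,0,0],[0,0,0],[0,0,0],[0,0,0]], grip=[0.01,0.01,0.01,0.01,0.01,0.01,0.01,0.01])

```text
time: 13.7
eef_pos: [0.6488, -0.1938, 0.2204]
ee_rot: [-180.0, 0.0, 14.6]
ft_force: [-0.3, -0.4, -2.4]
finger_gap: 0.192
```

>>> move_arm(translation=[[0.001,0.005,0],[0.002,0.008,0],[0.002,0.01,0],[0.002,0.01,0],[0.002,0.01,0]], angular=[[0,0,0],[0,0,0],[0,0,0],[0,0,0],[0,0,0]], grip=[0.01,0.01,0.01,0.01,0.01])

```text
time: 14.2
eef_pos: [0.6529, -0.2016, 0.2206]
ee_rot: [-180.0, 0.0, 14.7]
ft_force: [-0.3, -1.4, -3.2]
finger_gap: 0.194
```

```bash
python3 f.py
python3 - <<'E'
from h import *
z=snapshot("scene");save("s11.png",z,(170,140,350,320),3.2)
s=snapshot("wrist");save("w11.png",s)
t=snapshot("top");save("t11.png",t,(240,80,400,240),3.5)
print(to([.6535,-.202,.086+.02],14.66))
E
```

```text
14.2 [ 0.65293 -0.20161  0.22057] [-179.99    0.     14.68] Ftool [-0.63  1.3   3.21] Mtool [-0.058  0.031  0.012]
(array([0.0005, 0.0004, 0.1146]), array([-0.    ,  0.    ,  0.0002]))
```

View pics/s11.png

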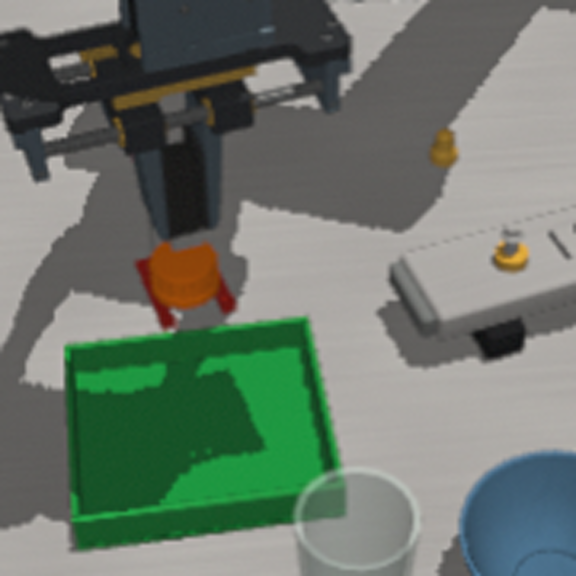

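View pics/w11.png

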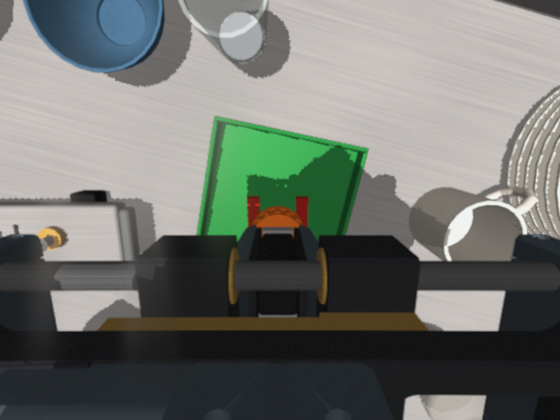

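View pics/t11.png

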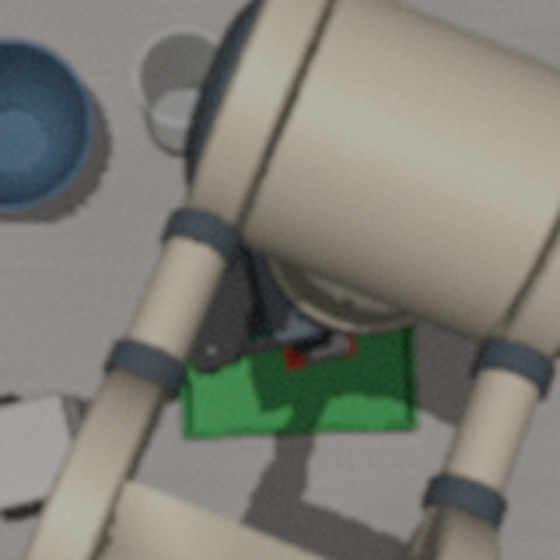

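>>> move_arm(translation=[[0,0,0.007],[0,0,0.02],[0,0,0.037],[0,0,0.057],[0,0,0.077],[0,0,0.095],[0,0,0.11],[0,0,0.12]], angular=[[0,0,0],[0,0,0],[0,0,0],[0,0,0],[0,0,0],[0,0,0],[0,0,0],[0,0,0]], grip=[0.01,0.01,0.01,0.01,0.01,0.01,0.01,0.01])

```text
time: 15.15
eef_pos: [0.6524, -0.2017, 0.0985]
ee_rot: [-179.9, 0.1, 14.7]
ft_force: [0.5, 0.0, -1.6]
finger_gap: 0.192
```

>>> move_arm(translation=[[0,0,0.005],[0,0,0.009],[0,0,0.012],[0,0,0.0125],[0,0,0.0125]], angular=[[0,0,0],[0,0,0],[0,0,0],[0,0,0],[0,0,0]], grip=[0.01,0.01,0.01,0.01,0.01])

```text
time: 15.65
eef_pos: [0.6532, -0.202, 0.0884]
ee_rot: [180.0, -0.0, 14.7]
ft_force: [0.3, 0.8, -1.8]
finger_gap: 0.197
```

```bash
python3 f.py
```

```text
15.65 [ 0.65319 -0.20204  0.08839] [ 1.7998e+02 -2.0000e-02  1.4660e+01] Ftool [ 0.49 -0.7   1.79] Mtool [ 0.05   0.028 -0.006]
```

>>> move_arm(translation=[[0,0,0.001],[0,0,0.002],[0,0,0.0025],[0,0,0.0025]], angular=[[0,0,0],[0,0,0],[0,0,0],[0,0,0]], grip=[0.01,0.01,0.01,0.01])

```text
time: 16.05
eef_pos: [0.653, -0.202, 0.0855]
ee_rot: [-180.0, 0.0, 14.7]
ft_force: [-0.1, 0.5, -3.2]
finger_gap: 0.193
```

```bash
python3 f.py
```

```text
16.05 [ 0.65296 -0.20198  0.08548] [-180.      0.     14.65] Ftool [ 0.05 -0.47  3.17] Mtool [-0.031  0.029  0.031]
```

>>> move_arm(translation=[[0,0,0.0005],[0,0,0.0005],[0,0,0.0005]], angular=[[0,0,0],[0,0,0],[0,0,0]], grip=[0.01,0.01,0.01])

```text
time: 16.35
eef_pos: [0.6531, -0.202, 0.0852]
ee_rot: [180.0, -0.0, 14.7]
ft_force: [-0.5, 0.6, 0.5]
finger_gap: 0.193
```

```bash
python3 f.py
```

```text
16.35 [ 0.65311 -0.20197  0.08515] [ 1.7999e+02 -1.0000e-02  1.4660e+01] Ftool [-0.3  -0.71 -0.49] Mtool [ 0.083 -0.058 -0.016]
```

>>> move_arm(translation=[[0,0,0.0002],[0,0,0.0002],[0,0,0.0002],[0,0,0.0002],[0,0,0.0002],[0,0,0.0002]], angular=[[0,0,0],[0,0,0],[0,0,0],[0,0,0],[0,0,0],[0,0,0]], grip=[0.018,0.02,0.024,0.03,0.038,0.045], squeeze=10)

```text
time: 16.95
eef_pos: [0.653, -0.202, 0.0848]
ee_rot: [-180.0, -0.0, 14.7]
ft_force: [-0.1, -0.9, -0.1]
finger_gap: 0.469
```

```bash
python3 f.py
python3 - <<'E'
from h import *
z=snapshot("scene");save("s12.png",z,(170,140,350,320),3.2)
s=snapshot("wrist");save("w12.png",s)
print(state()["finger_gap"]*.0912)
E
```

```text
16.95 [ 0.65302 -0.20199  0.08478] [-180.     -0.     14.65] Ftool [-0.35  0.81  0.07] Mtool [-0.005 -0.04  -0.019]
0.04525422769880889
```

View pics/s12.png

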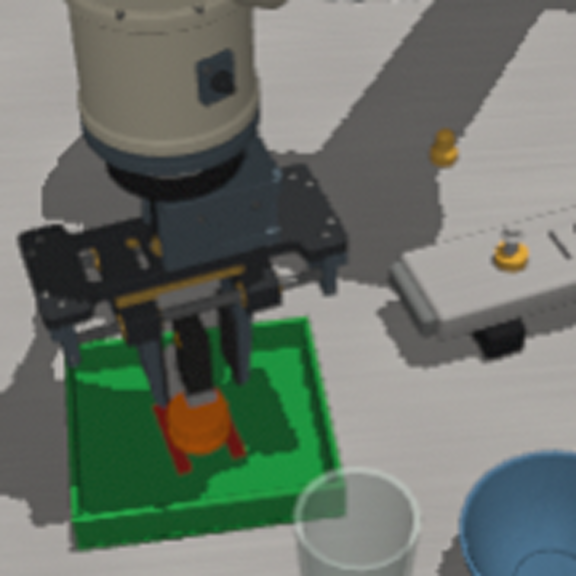

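View pics/w12.png

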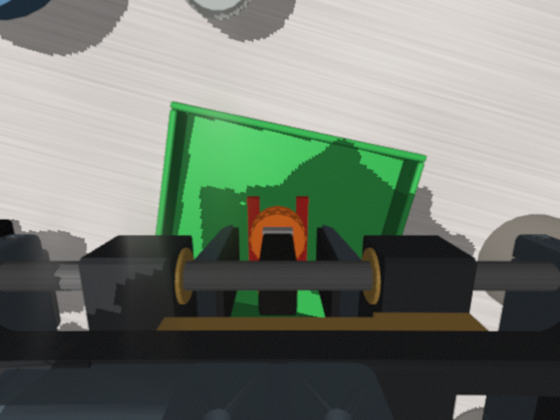

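Released: the puller stands upright with the cap on its fork. Retreat straight up.

>>> move_arm(translation=[[0,0,-0.01],[0,0,-0.025],[0,0,-0.045],[0,0,-0.075],[0,0,-0.105],[0,0,-0.135],[0,0,-0.15],[0,0,-0.15]], angular=[[0,0,0],[0,0,0],[0,0,0],[0,0,0],[0,0,0],[0,0,0],[0,0,0],[0,0,0]], grip=[0.045,0.045,0.045,0.045,0.045,0.045,0.045,0.045])

```text
time: 17.85
eef_pos: [0.6542, -0.2024, 0.2389]
ee_rot: [179.8, -0.3, 14.7]
ft_force: [0.0, -0.2, 1.1]
finger_gap: 0.493
```

>>> move_arm(translation=[[-0.04,0,0],[-0.08,0,0],[-0.12,0,0],[-0.12,0,0],[-0.12,0,0]], angular=[[0,0,0],[0,0,0],[0,0,0],[0,0,0],[0,0,0]], grip=[0.045,0.045,0.045,0.045,0.045])

```text
time: 18.35
eef_pos: [0.5363, -0.2325, 0.235]
ee_rot: [-180.0, -0.0, 14.6]
ft_force: [0.5, 0.2, 0.0]
finger_gap: 0.496
```

```bash
python3 f.py
python3 - <<'E'
from h import *
z=snapshot("scene");save("s13.png",z)
s=snapshot("wrist");save("w13.png",s)
E
```

```text
18.35 [ 0.53625 -0.23255  0.23501] [-180.     -0.     14.59] Ftool [ 0.57 -0.05 -0.02] Mtool [-0.024  0.059  0.016]
```

View pics/s13.png

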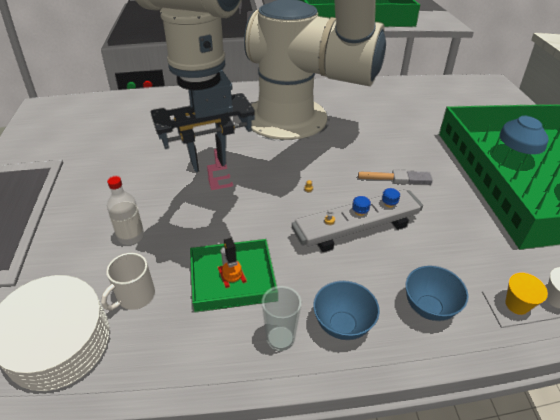

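View pics/w13.png

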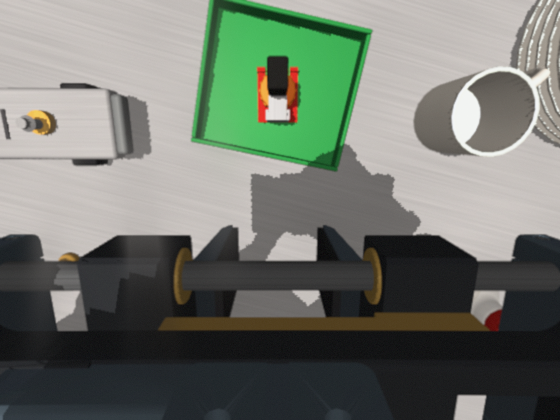

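The puller stands upright in the tray at scene (231,262), wrist (278,93), with the cap on its fork. Everything else is where it was, and the gripper is clear.

```bash
python3 -c "
from rig import finish_job
print(finish_job())"
```

```text
the job is handed in; nothing more can be done
None
```

The job is done and handed in at about 18.5 s: the puller stands upright in the green tray with the orange cap still on its fork, and the gripper is clear of it.

- **Collar:** I gripped the red and black puller by its grip and slid the fork under the cap until the slot pressed the collar. The force rose from about 0 to 3.3 N in the last millimetre.
- **Pull:** I then pulled straight up. The pull read about 11.5 N, including the puller's weight, before the cap popped. It then fell to about 2.3 N, which matches the puller plus the cap.
- **Final checks:** The last scene and wrist pictures show the cap sitting on the fork inside the tray. The blue caps, the pink look-alike and the bystanders look unmoved, judged by eye. The wrist force is near zero with nothing touched. No check failed or disagreed.

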